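# Make the proofing press ready: lock the block and set the pressure dial

## Task

Make the small printing press ready: swing the cam lever a full quarter turn clockwise so that the jaw clamps the printing block squarely and tightly against the fence, and reset the pressure dial by pushing its pin round clockwise until it meets its stop and then back exactly four clicks. Let go of everything, and do not shift the paint pots or the ink tin beside the press.

Things in the scene. Friction and masses are not known exactly. Their poses are not given: they have to be found in the camera images.
- press: Grey proofing press, fixed, base 220 (its x) by 360 mm (its y), 24 mm high. Origin on the table, 30 mm towards -y from the base's centre. Its +y half has a bridge over a black roller with the round pressure dial on top; its -y half is the flat bed with fence (22 mm high, face at y = +30 mm), block, steel jaw (130 mm long, face at y = -64 mm, moves 14 mm to +y as the cam closes) and cam lever.
- dial (a joint): Turn of the pressure dial about its vertical axis, rad: 0 at the stop (fully clockwise from above), grows as it is turned back anticlockwise, at most 5.76. 12 clicks per turn: a sprung detent holds it at each 30 degrees (0.524) from the stop; let go, it snaps to the nearer click. Ticks on the fixed ring mark the clicks. A click takes about 3 N at the pin. Starts 5 to 9 clicks from the stop.
- dial_axis (a point): Point on the dial's turning axis at the upper face of the black disc (140 mm across, upper face 158 mm above the table); fixed to the press at x = 0, y = +120 mm, z = 158 mm of the press's frame.
- dial_pin (a point): Centre of the top of the upright steel finger pin on the dial: 18 mm thick, 45 mm high above the disc, 55 mm from the axis, top 203 mm above the table. Turns with the dial; at the stop it stands 105 degrees anticlockwise of the press's +x. A low lug on the rim outside the pin then meets a stop block on the ring, which stays below the disc's upper face.
- cam (a joint): Turn of the cam lever, rad, about a vertical axis: 0 open (lever points to the press's -y), 1.571 closed at its stop (lever points to the press's -x, along the jaw); grows clockwise seen from above. Stiff enough to stay where it is left; needs about 2 N at the knob. It drives the jaw.
- cam_pivot (a point): Point on the cam lever's axis, at x = 30 mm, y = -104 mm, z = 48 mm of the press's frame.
- cam_knob (a point): Centre of the top of the black upright knob at the lever's end: 26 mm thick, from 30 to 85 mm above the table, 90 mm from the pivot. The lever bar between is 14 mm wide, its top 44 mm above the table.
- block: Loose printing block, plywood with a brown carved face, 110 mm (its x) by 80 mm (its y) by 24 mm high, lying on the bed between fence and jaw with some 14 mm of slack and slightly askew. Origin at the centre of its underside. Clamped square it lies at y = -10 mm of the press's frame.
- paint_pot_a: Small yellow paint pot with white cap, 52 mm thick, 55 mm high, just beyond the press. Origin at the centre of its underside. To be left alone.
- paint_pot_b: Small blue paint pot with white cap, 52 mm thick, 55 mm high, just beyond the press. Origin at the centre of its underside. To be left alone.
- ink_tin: Flat steel ink tin, 80 mm across, 35 mm high, beside the press on the lever's side, some 50 mm clear of the open lever's knob. Origin at the centre of its underside. To be left alone.
Not all that is in view belongs to the job. There is more than one size of the block; the one meant has the size given above.

How it is judged:
By the outcome, as a careful person would: the job done as asked, in the order asked, and still so for the second after the job is handed in, with the robot touching nothing.
It also fails if it takes over 72 s, if anything falls off the work surface, if the arm or the gripper's body presses on something with over 40 N, if the wrist force passes 120 N, or if a joint passes its speed limit or range.

## Robot

A 6-joint arm with a two-finger parallel gripper is mounted at the origin on the work surface. World frame = base frame: x ahead of the robot, y to its left, z up, the work surface at z = 0. Lengths are in mm, angles in degrees, forces in N, time in s.
With the tool pointing down it reaches from about 300 to 850 mm from the base axis. Payload 4.2 kg.
Tool frame: the origin (TCP) lies at the very end of the fingers, on their centre line; the grasp point (between the pads) lies 19 mm behind it (env.grasp_offset is the distance from the TCP to the grasp point, in mm); z points along the fingers, y is the line along which they close (so a half turn about z gives the same grasp; the last joint's range is limited). The gripper opens to 91 mm and grips with 3 to 60 N. Pads are 32 mm wide; open, the fingers measure 118 mm over their backs; the gripper's body (76 mm by 178 mm) begins 60 mm behind the grasp point.
Start: joints at [75.86, 18.312, 89.639, -0, 72.044, -1.146], TCP at [129.296, 560.291, 213.976] pointing down, gripper open.
Joint ranges: [-177.97, 177.97], [-48.28, 115.42], [12.27, 149.76], [-77.06, 257.06], [2.81, 150.46], [-146.56, 146.56]. Speed limits (degrees/s): [147.25, 147.25, 180, 180, 180, 180].

## Interface

Orientations are given as [roll, pitch, yaw] about the fixed x, y, z axes, in that order (R = Rz(yaw) Ry(pitch) Rx(roll)).
In Python, from workcell import env, eyes gives the robot as it stands.
- The arm moves only by the tool send_rows, never from a script. Its arguments are lists of equal length, an entry for each row: "grip": the opening, from -1 (shut) to 1 (fully open), so that 0 is half open; "xyz": the shift along the world's x, y, z in m, a list of three; "yaw": the turn about the world's z in degrees. A call has 1 to 8 rows; each row is the pose to reach, as a shift and turn from the pose commanded when the call began; what a row does not reach only later rows make up. A row lasts 1/12 s, in which the tool goes at most 41.7 mm and 7.16 degrees, less where a joint would pass 70% of its speed; a pose out of reach is approached as far as the arm can. A call with a gripper value outside its range is refused whole. The fingers move at their own pace and stop on an object; "grip_force" is the grip in N (left out, the last holds). Time passes only in rows, so rows that repeat a pose let the fingers close. It gives the time, the measured TCP pose, the force, the opening and the grip force at its end, in the units of the state.
- env.state(): the state, without advancing time (a new reading comes with each control period).
- eyes.grab_frame(name): name is "side" or "top" or "wrist"; returns a dict with "frame" (400x640x3 uint8, red, green, blue), "fx", "fy", "cx", "cy" (pixels), "pose" (4x4, takes a point from camera to world coordinates). Camera axes: x right, y down, z forward; pixel columns grow to the right and rows downward; lengths in mm; the calibration is good to about 2 mm. A picture is of the moment at which its call begins. There is no depth.
- env.job_done(): hands the job in; it is judged then, once.
The state is a dict: "time_s": time; "qpos": joint angles; "qvel": joint speeds; "effort": joint torques, N m; "ee_pos": TCP position; "ee_rot": TCP orientation; "force": force on the tool from outside, world axes, zero at the start; "torque": the same for the moment, N m; "gripper_width": finger opening in mm; "gripper_force": force on a finger pad.
Only numpy, scipy, OpenCV 4.12 (cv2) and the standard library are available. Lean on these libraries where they do the work, as an engineer would, in place of code of your own. Each camera call takes 0.05 s, during which the arm holds its last target. There are 200 camera calls.

## Working session

There is one attempt and no reset: what is moved stays moved. The work goes in short steps, Python scripts to look and compute and a tool call to move; the robot and the scene stay as the last step left them, time stands still between calls to the robot, and variables do not carry over. Pictures are saved under pics/ and viewed, at most 10 in all, crops included, and the job is handed in when it is done.

Besides the shell and the picture viewer there is one more tool, called after "Request:" as a command line: name --pt "numbers of a row" for each row, then --argument value for the rest. send_rows: Moves the arm, as the interface text tells. Its arguments: {"type":"object","properties":{"grip":{"type":"array"},"xyz":{"type":"array"},"yaw":{"type":"array"},"grip_force":{"type":"number"}},"required":["grip","xyz","yaw"]}

```bash
mkdir -p pics; cat > h.py <<'E'
import numpy as np,cv2
from workcell import env,eyes
def shot(n,f):
    d=eyes.grab_frame(n); cv2.imwrite(f'pics/{f}.png',cv2.cvtColor(np.array(d['frame']),cv2.COLOR_RGB2BGR))
    np.savez(f'pics/{f}.npz',**{k:np.array(v) for k,v in d.items() if k!='frame'}); return d
def ray(f,u,v,z):
    d=np.load(f'pics/{f}.npz'); P=d['pose']
    r=P[:3,:3]@np.array([(u-d['cx'])/d['fx'],(v-d['cy'])/d['fy'],1]); o=P[:3,3]
    return o+r*(z-o[2])/r[2]
def proj(f,p):
    d=np.load(f'pics/{f}.npz'); P=d['pose']; c=P[:3,:3].T@(np.array(p,float)-P[:3,3])
    return d['fx']*c[0]/c[2]+d['cx'],d['fy']*c[1]/c[2]+d['cy']
E
python3 -c "
from h import *
shot('top','top1');shot('side','side1');print(env.state())"
```

```text
{'time_s': 0.1, 'qpos': array([ 7.58578856e+01,  1.83468889e+01,  8.96993541e+01,  4.03538455e-04,
        7.20448144e+01, -1.14763321e+00]), 'qvel': array([-0.04649453, -0.02931847, -0.12789239,  0.03485376, -0.03399049,
       -0.02171459]), 'effort': array([-2.12136952e-04, -4.13330519e+01, -2.32508880e+01,  7.28525757e-02,
        4.23143548e-02, -3.83867155e-05]), 'ee_pos': array([129.1948358 , 559.82788832, 213.21570233]), 'ee_rot': array([-1.79908969e+02, -2.20736606e-03,  1.67005392e+02]), 'force': array([ 0.48680198, -0.05967233, -0.41055783]), 'torque': array([-0.01066851,  0.03711469, -0.00454707]), 'gripper_force': 0.0, 'gripper_width': 91.4226502950618}
```

View pics/top1.png

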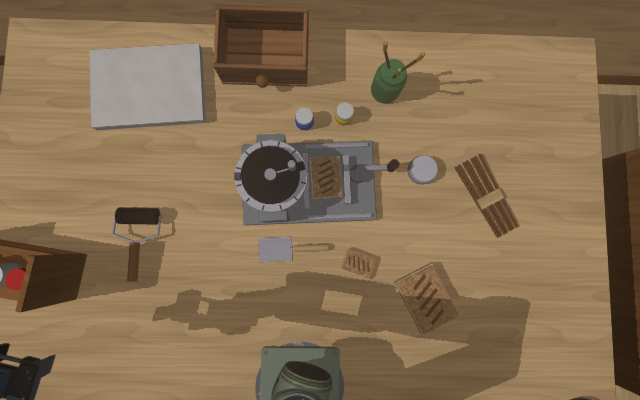

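View pics/side1.png

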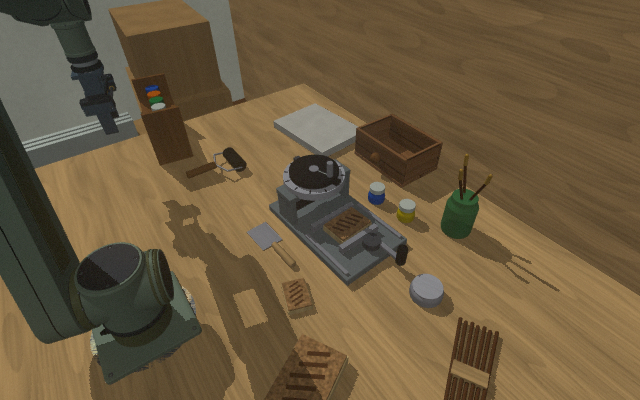

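Top view: the press is nearly aligned with the world axes. Dial centre is near (270,174), pin near (292,165), knob near (393,165) and tin near (423,170). I'll zoom in to measure.

```bash
python3 -c "
from h import *
i=cv2.imread('pics/top1.png')[95:235,225:445]
cv2.imwrite('pics/z1.png',cv2.resize(i,None,fx=3.6,fy=3.6,interpolation=cv2.INTER_CUBIC))
print(np.load('pics/top1.npz')['pose'])
for u,v,z in [(244,224,24),(374,220,24),(374,143,24),(270,174,158),(292,165,203),(393,165,85),(423,170,35)]: print(u,v,ray('top1',u,v,z).round(1))
"
```

```text
[[ 1.94569697e-02 -9.94183044e-01  1.05931589e-01  3.75084364e+02]
 [-9.99386990e-01 -2.24235032e-02 -2.68855055e-02 -2.24689657e+01]
 [ 2.91044710e-02 -1.05343541e-01 -9.94009893e-01  1.07544274e+03]
 [ 0.00000000e+00  0.00000000e+00  0.00000000e+00  1.00000000e+00]]
244 224 [425.  160.2  24. ]
374 220 [ 443.1 -188.6   24. ]
374 143 [ 655.8 -187.4   24. ]
270 174 [538.3  80.5 158. ]
292 165 [552.1  26.6 203. ]
393 165 [ 582.7 -227.5   85. ]
423 170 [ 581.4 -319.9   35. ]
```

View pics/z1.png

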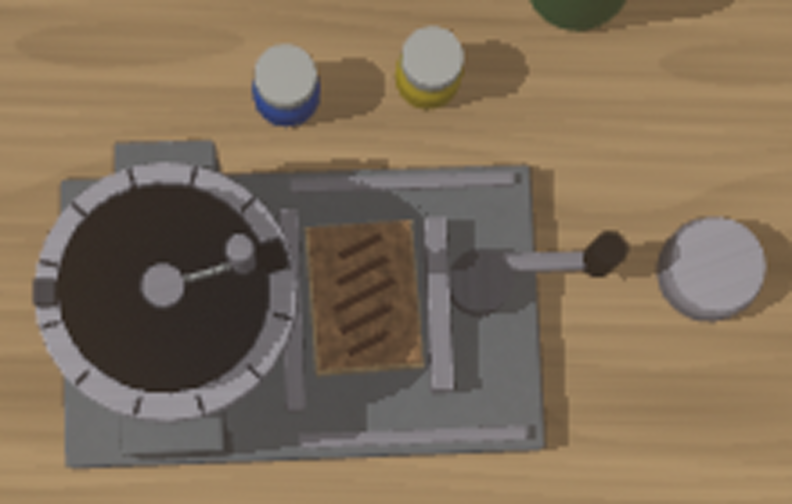

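```bash
python3 -c "
from h import *
from scipy.optimize import least_squares as L
Z=lambda a,b:(225+(a+.5)/3.6-.5,95+(b+.5)/3.6-.5)
obs=[((-110,210,24),Z(66,467)),((-110,-150,24),Z(543,449)),((110,-150,24),Z(527,165)),((110,210,24),Z(62,180)),((0,120,158),Z(163,285))]
def W(q,p): c,s=np.cos(q[2]),np.sin(q[2]); return (q[0]+c*p[0]-s*p[1],q[1]+s*p[0]+c*p[1],p[2])
r=L(lambda q:np.ravel([np.subtract(proj('top1',W(q,p)),o) for p,o in obs]),[545,-30,0])
q=r.x;print(q,np.degrees(q[2]),r.fun.round(1))
np.save('q.npy',q)
ax=W(q,(0,120,158));pv=W(q,(30,-104,48));print('axis',ax,'pivot',pv)
pin=ray('top1',*Z(240,246),203);print('pin',pin,np.hypot(*(pin-ax)[:2]),'ang',np.degrees(np.arctan2(*(pin-ax)[1::-1])-q[2]))
k=ray('top1',*Z(611,247),85);print('knob',k,np.hypot(*(k-pv)[:2]),np.degrees(np.arctan2(*(k-pv)[1::-1])-q[2]))
for n,a,b,z in [('tin',713,263,35),('A',432,57,55),('B',286,73,55)]: print(n,ray('top1',*Z(a,b),z))
"
```

```text
[ 5.45279119e+02 -3.86512140e+01  5.88605417e-02] 3.3724606221170936 [-0.6  0.3  0.8  0.3  1.  -0.4 -1.  -0.5 -0.2  0.2]
axis (np.float64(538.219931711376), np.float64(81.14097217845287), 158) pivot (np.float64(581.3451276934755), np.float64(-140.70631194173984), 48)
pin [556.71681788  28.27292722 203.        ] 56.010400604748504 ang -74.08910502997166
knob [ 587.35941552 -231.04210383   85.        ] 90.53577720523148 -89.56349946604921
tin [ 587.75729357 -319.11861208   35.        ]
A [ 735.01929508 -102.53423522   55.        ]
B [719.47930962   6.34299751  55.        ]
```

Fit is good: the pin is 180° (6 clicks) from the stop, the lever is fully open, and all the radii agree. Moving over the knob.

Request:
send_rows --grip '[1,1,1,1,1,1,1,1]' --pt "0.015 -0.026 0.02" --pt "0.034 -0.059 0.03" --pt "0.053 -0.092 0.04" --pt "0.072 -0.125 0.05" --pt "0.091 -0.158 0.06" --pt "0.11 -0.191 0.07" --pt "0.129 -0.224 0.08" --pt "0.148 -0.257 0.08" --yaw '[-7,-14,-21,-28,-35,-42,-49,-56]'

```text
time_s: 0.77
ee_pos: [278.2, 302.2, 295.6]
ee_rot: [179.8, -0.1, 110.7]
force: [1.2, 0.1, -1.1]
gripper_width: 91.1
gripper_force: 0.0
```

Request:
send_rows --grip '[1,1,1,0.8,0.6,0.4,0.2,0.1]' --pt "0.019 -0.033 0" --pt "0.038 -0.066 0" --pt "0.057 -0.099 0" --pt "0.076 -0.132 0" --pt "0.095 -0.165 0" --pt "0.114 -0.198 0" --pt "0.133 -0.231 0" --pt "0.152 -0.264 0" --yaw '[-6,-12,-17.5,-17.5,-17.5,-17.5,-17.5,-17.5]'

```text
time_s: 1.43
ee_pos: [429.6, 37.4, 293.8]
ee_rot: [-180.0, -0.0, 93.5]
force: [0.6, 0.0, 0.1]
gripper_width: 60.8
gripper_force: 0.0
```

Request:
send_rows --grip '[0.1,0.1,0.1,0.1,0.1,0.1,0.1,0.1]' --pt "0.019 -0.033 0" --pt "0.038 -0.066 0" --pt "0.057 -0.099 0" --pt "0.076 -0.132 0" --pt "0.095 -0.165 0" --pt "0.114 -0.198 0" --pt "0.133 -0.231 0" --pt "0.152 -0.252 0" --yaw '[0,0,0,0,0,0,0,0]'

```text
time_s: 2.1
ee_pos: [581.6, -216.0, 293.1]
ee_rot: [-179.9, 0.0, 93.4]
force: [-0.7, 0.9, 0.3]
gripper_width: 49.6
gripper_force: 0.0
```

```bash
python3 -c "
from h import *
d=shot('wrist','w1');s=env.state();print(s['time_s'],s['ee_pos'],s['ee_rot'],s['gripper_width'],s['force'])
q=np.load('q.npy')
print(proj('w1',(587.4,-231,85)),proj('w1',(538.2,81.1,158)))"
```

```text
2.15 [ 584.93414476 -219.01353761  291.80508   ] [179.93453908   0.19255475  93.28840538] 50.270318248738555 [ 3.66633472 -3.59842003  0.53501233]
(np.float64(323.96005656598186), np.float64(190.89615213014926)) (np.float64(286.203770428111), np.float64(-187.5612514325689))
```

View pics/w1.png

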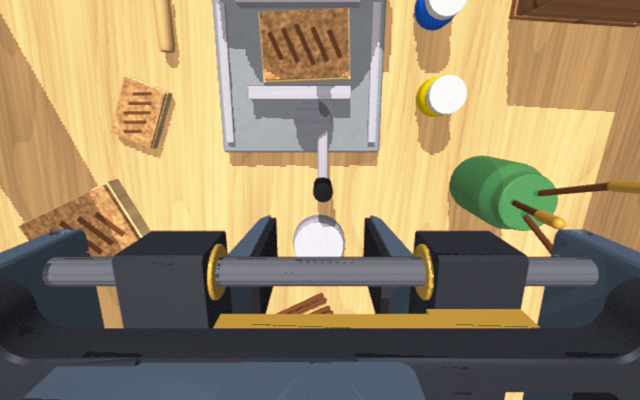

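Wrist view: knob top is at (323,186) against a predicted (324,191), so the estimate holds. Descending.

Request:
send_rows --grip '[0.1,0.1,0.1,0.1,0.1,0.1,0.1,0.1]' --pt "0.003 -0.009 -0.03" --pt "0.006 -0.018 -0.065" --pt "0.006 -0.018 -0.1" --pt "0.006 -0.018 -0.135" --pt "0.006 -0.018 -0.17" --pt "0.006 -0.018 -0.19" --pt "0.006 -0.018 -0.19" --pt "0.006 -0.018 -0.19" --yaw '[0,0,0,0,0,0,0,0]'

```text
time_s: 2.82
ee_pos: [586.7, -230.3, 103.1]
ee_rot: [-179.9, -0.1, 93.5]
force: [0.2, 0.2, -0.2]
gripper_width: 50.6
gripper_force: 0.0
```

Request:
send_rows --grip '[0.1,0.1,0.1,-0.8,-0.8,-0.8,-0.8,-0.8]' --pt "0 0 -0.02" --pt "0 0 -0.04" --pt "0 0 -0.05" --pt "0 0 -0.05" --pt "0 0 -0.05" --pt "0 0 -0.05" --pt "0 0 -0.05" --pt "0 0 -0.05" --yaw '[0,0,0,0,0,0,0,0]' --grip_force 20

```text
time_s: 3.48
ee_pos: [585.4, -231.3, 55.6]
ee_rot: [-179.8, 0.1, 93.6]
force: [-6.8, -2.1, 5.1]
gripper_width: 25.1
gripper_force: 20.0
```

```bash
python3 -c "
import numpy as np
pv=np.array([581.35,-140.7]);k=np.array([586.7,-230.8])
for a0,a1 in [(0,40),(40,80),(80,92)]:
  for i in range(1,9):
    f=lambda a:(lambda c,s:pv+np.array([[c,s],[-s,c]])@(k-pv))(np.cos(np.radians(a)),np.sin(np.radians(a)))
    a=a0+(a1-a0)*i/8; print(round(a,2),((f(a)-f(a0))/1000).round(4).tolist(),f(a).round(1))
"
```

```text
5.0 [-0.0079, -0.0001] [ 578.8 -230.9]
10.0 [-0.0157, 0.0004] [ 571.  -230.4]
15.0 [-0.0235, 0.0017] [ 563.2 -229.1]
20.0 [-0.0311, 0.0036] [ 555.6 -227.2]
25.0 [-0.0386, 0.0062] [ 548.1 -224.6]
30.0 [-0.0458, 0.0094] [ 540.9 -221.4]
35.0 [-0.0526, 0.0132] [ 534.1 -217.6]
40.0 [-0.0592, 0.0176] [ 527.5 -213.2]
45.0 [-0.0061, 0.005] [ 521.4 -208.2]
50.0 [-0.0118, 0.0104] [ 515.8 -202.7]
55.0 [-0.0169, 0.0164] [ 510.6 -196.8]
60.0 [-0.0215, 0.0228] [ 506.  -190.4]
65.0 [-0.0256, 0.0295] [ 502.  -183.6]
70.0 [-0.029, 0.0366] [ 498.5 -176.5]
75.0 [-0.0318, 0.044] [ 495.7 -169.2]
80.0 [-0.034, 0.0515] [ 493.5 -161.6]
81.5 [-0.0005, 0.0023] [ 493.  -159.3]
83.0 [-0.001, 0.0046] [ 492.6 -157. ]
84.5 [-0.0014, 0.007] [ 492.2 -154.7]
86.0 [-0.0017, 0.0093] [ 491.8 -152.3]
87.5 [-0.002, 0.0116] [ 491.6 -150. ]
89.0 [-0.0022, 0.014] [ 491.4 -147.6]
90.5 [-0.0023, 0.0164] [ 491.2 -145.3]
92.0 [-0.0024, 0.0187] [ 491.1 -142.9]
```

Request:
send_rows --grip '[-0.8,-0.8,-0.8,-0.8,-0.8,-0.8,-0.8,-0.8]' --pt "-0.008 0 0.002" --pt "-0.016 0 0.002" --pt "-0.023 0.002 0.002" --pt "-0.031 0.004 0.002" --pt "-0.039 0.006 0.002" --pt "-0.046 0.009 0.002" --pt "-0.053 0.013 0.002" --pt "-0.059 0.018 0.002" --yaw '[-5,-10,-15,-20,-25,-30,-35,-40]'

```text
time_s: 4.15
ee_pos: [527.3, -214.0, 55.8]
ee_rot: [180.0, 0.2, 53.3]
force: [-1.1, -6.6, -6.4]
gripper_width: 25.2
gripper_force: 20.0
```

Request:
send_rows --grip '[-0.8,-0.8,-0.8,-0.8,-0.8,-0.8,-0.8,-0.8]' --pt "-0.006 0.005 0" --pt "-0.012 0.01 0" --pt "-0.017 0.016 0" --pt "-0.022 0.023 0" --pt "-0.026 0.03 0" --pt "-0.029 0.037 0" --pt "-0.032 0.044 0" --pt "-0.034 0.052 0" --yaw '[-5,-10,-15,-20,-25,-30,-35,-40]'

```text
time_s: 4.82
ee_pos: [493.6, -161.7, 55.8]
ee_rot: [179.9, 0.1, 13.2]
force: [-0.8, -6.8, -9.5]
gripper_width: 25.5
gripper_force: 20.0
```

Request:
send_rows --grip '[-0.8,-0.8,-0.8,-0.8,-0.8,-0.8,-0.8,-0.8]' --pt "0 0.002 0" --pt "-0.001 0.004 0" --pt "-0.001 0.007 0" --pt "-0.002 0.009 0" --pt "-0.002 0.011 0" --pt "-0.002 0.013 0" --pt "-0.002 0.015 0" --pt "-0.002 0.015 0" --yaw '[-1.5,-3,-4.5,-6,-7.5,-9,-9.5,-9.5]'

```text
time_s: 5.48
ee_pos: [491.7, -148.2, 55.8]
ee_rot: [179.7, 0.1, 4.1]
force: [-1.6, -10.2, -9.6]
gripper_width: 25.7
gripper_force: 20.0
```

Request:
send_rows --grip '[-0.8,-0.8,-0.8,-0.8]' --pt "0 0.001 0" --pt "0 0.002 0" --pt "0 0.003 0" --pt "0 0.003 0" --yaw '[0,-0.5,-0.5,-0.5]'

```text
time_s: 5.82
ee_pos: [491.7, -148.1, 55.8]
ee_rot: [179.4, 0.1, 3.8]
force: [-2.7, -21.1, -11.0]
gripper_width: 25.4
gripper_force: 20.0
```

Request:
send_rows --grip '[-0.8,-0.8,-0.8,-0.8]' --pt "0 0.001 0" --pt "0 0.002 0" --pt "0 0.003 0" --pt "0 0.003 0" --yaw '[0,0,0,0]'

```text
time_s: 6.15
ee_pos: [491.8, -147.9, 55.8]
ee_rot: [179.2, 0.1, 3.9]
force: [-4.5, -33.2, -13.7]
gripper_width: 25.6
gripper_force: 20.0
```

The lever is at its hard stop. Ease off, release, lift and look.

Request:
send_rows --grip '[-0.8,-0.8,0.1,0.1,0.1,0.1,0.1,0.1]' --pt "0 -0.004 0" --pt "0 -0.006 0" --pt "0 -0.006 0" --pt "0 -0.006 0" --pt "0 -0.006 0" --pt "0 -0.006 0" --pt "0 -0.006 0.005" --pt "0 -0.006 0.025" --yaw '[0,0,0,0,0,0,0,0]'

```text
time_s: 6.82
ee_pos: [490.5, -144.7, 79.5]
ee_rot: [-179.9, 0.3, 3.5]
force: [-0.5, -0.1, -0.2]
gripper_width: 50.2
gripper_force: 0.0
```

Request:
send_rows --grip '[0.1,0.1,0.1,0.1,0.1,0.1,0.1,0.1]' --pt "0 0 0.04" --pt "0 0 0.08" --pt "0 0 0.12" --pt "-0.01 0 0.16" --pt "-0.02 0 0.2" --pt "-0.02 0 0.21" --pt "-0.02 0 0.21" --pt "-0.02 0 0.21" --yaw '[0,0,0,7,14,21,28,35]'

```text
time_s: 7.48
ee_pos: [472.7, -145.5, 293.4]
ee_rot: [179.8, -0.2, 38.9]
force: [0.8, 0.2, -0.6]
gripper_width: 50.1
gripper_force: 0.0
```

```bash
python3 -c "
from h import *
shot('top','top2');s=env.state();print(s['time_s'],s['ee_pos'],s['ee_rot'],s['gripper_width'],s['force'])
i=cv2.imread('pics/top2.png')[95:235,225:445]
cv2.imwrite('pics/z2.png',cv2.resize(i,None,fx=3.6,fy=3.6,interpolation=cv2.INTER_CUBIC))"
```

```text
7.5333 [ 472.31219053 -145.30215423  292.51397159] [ 1.79881150e+02 -9.08960355e-02  3.90957617e+01] 50.151782732203735 [ 0.09445602 -0.39184458  0.4054278 ]
```

View pics/z2.png

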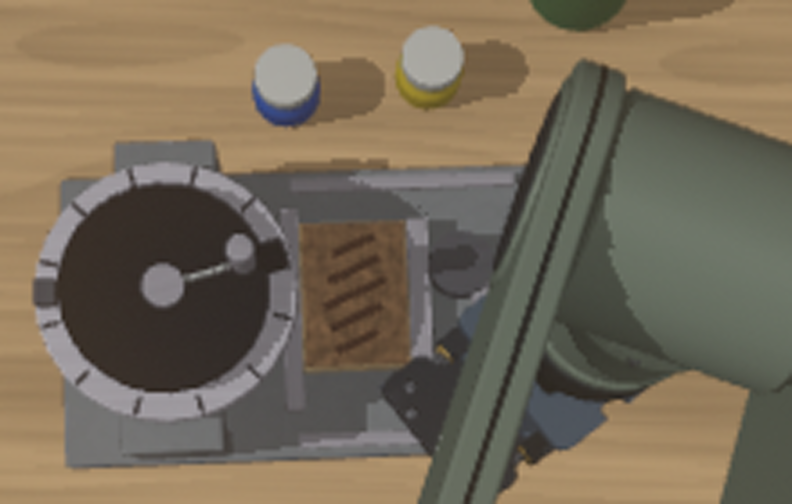

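The block sits flush between jaw and fence, and the dial has not moved. Moving above the pin.

Request:
send_rows --grip '[0.1,0.1,0.1,0.1,0.1,0.1,0.1,0.1]' --pt "0.01 0.02 0" --pt "0.02 0.04 0" --pt "0.03 0.06 0" --pt "0.04 0.08 0" --pt "0.05 0.1 0" --pt "0.06 0.12 0" --pt "0.07 0.14 0" --pt "0.075 0.155 0" --yaw '[7,14,21,28,35,42,49,56]'

```text
time_s: 8.2
ee_pos: [548.0, 11.3, 291.1]
ee_rot: [180.0, -0.0, 94.8]
force: [-0.6, 0.1, -0.1]
gripper_width: 50.4
gripper_force: 0.0
```

Request:
send_rows --grip '[0.1,0.1,0.1,0.1,0.1,0.1,0.1,0.1]' --pt "0.004 0.01 -0.01" --pt "0.008 0.019 -0.03" --pt "0.008 0.019 -0.05" --pt "0.008 0.019 -0.065" --pt "0.008 0.019 -0.065" --pt "0.008 0.019 -0.065" --pt "0.008 0.019 -0.065" --pt "0.008 0.019 -0.065" --yaw '[7,14,21,28,28,28,28,28]'

```text
time_s: 8.87
ee_pos: [556.1, 28.3, 227.5]
ee_rot: [179.9, 0.1, 122.4]
force: [-0.1, -0.1, -0.2]
gripper_width: 50.0
gripper_force: 0.0
```

```bash
python3 -c "
from h import *
d=shot('wrist','w2');s=env.state();print(s['time_s'],s['ee_pos'],s['ee_rot'],s['gripper_width'],s['force'])
print(proj('w2',(555.5,28.9,203)),proj('w2',(538.2,81.1,158)))"
```

```text
8.9167 [555.99134538  28.26244138 227.42190227] [1.79860917e+02 7.59829644e-02 1.22394594e+02] 50.19864918754754 [-0.29818497 -0.03391056  0.41443489]
(np.float64(319.5290631405443), np.float64(227.0704816498073)) (np.float64(336.98084108106826), np.float64(140.97442051111278))
```

View pics/w2.png

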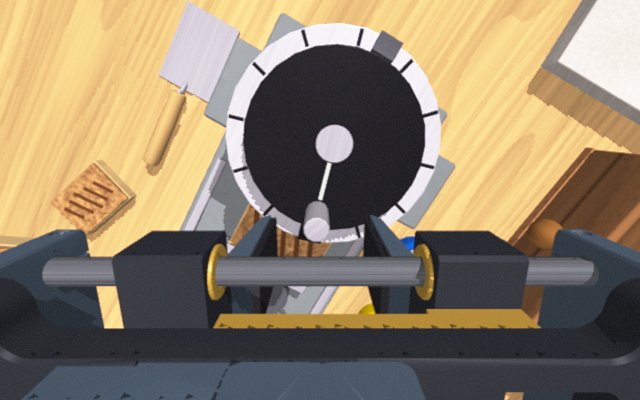

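Pin top is at (317,222), within 2 mm of the prediction, and the radial line is just paint. Descend and grip.

Request:
send_rows --grip '[0.1,0.1,0.1,-0.9,-0.9,-0.9,-0.9,-0.9]' --pt "0 0.001 -0.02" --pt "0 0.001 -0.04" --pt "0 0.001 -0.053" --pt "0 0.001 -0.053" --pt "0 0.001 -0.053" --pt "0 0.001 -0.053" --pt "0 0.001 -0.053" --pt "0 0.001 -0.053" --yaw '[0,0,0,0,0,0,0,0]' --grip_force 20

```text
time_s: 9.58
ee_pos: [555.2, 28.4, 174.2]
ee_rot: [-180.0, 0.1, 122.5]
force: [-4.0, -5.4, 3.4]
gripper_width: 19.7
gripper_force: 2.7
```

```bash
python3 -c "
import numpy as np
A=np.array([538.2,81.1])
f=lambda a:A+55*np.array([np.cos(np.radians(a)),np.sin(np.radians(a))])
a=-71.6
for n in range(5):
  b=a-[40,40,40,40,20][n]
  print(a,b,f(b).round(1)); print([(f(a+(b-a)*i/8)-f(a)).round(1).tolist() for i in range(1,9)]); a=b
"
```

```text
-71.6 -111.6 [518.  30.]
[[-4.6, -1.3], [-9.3, -2.2], [-14.1, -2.7], [-18.9, -2.8], [-23.7, -2.4], [-28.4, -1.7], [-33.1, -0.5], [-37.6, 1.1]]
-111.6 -151.6 [489.8  54.9]
[[-4.4, 2.0], [-8.6, 4.3], [-12.5, 7.0], [-16.3, 10.0], [-19.7, 13.3], [-22.9, 17.0], [-25.7, 20.9], [-28.1, 25.0]]
-151.6 -191.6 [484.3  92.2]
[[-2.1, 4.3], [-3.8, 8.8], [-5.1, 13.4], [-6.0, 18.1], [-6.5, 22.9], [-6.6, 27.7], [-6.3, 32.5], [-5.5, 37.2]]
-191.6 -231.6 [504.  124.2]
[[1.2, 4.7], [2.7, 9.2], [4.7, 13.6], [7.0, 17.8], [9.7, 21.7], [12.7, 25.5], [16.1, 28.9], [19.7, 32.0]]
-231.6 -251.6 [520.8 133.3]
[[1.9, 1.4], [3.9, 2.8], [5.9, 4.1], [8.0, 5.3], [10.1, 6.4], [12.3, 7.4], [14.5, 8.3], [16.8, 9.1]]
```

Request:
send_rows --grip '[-0.9,-0.9,-0.9,-0.9,-0.9,-0.9,-0.9,-0.9]' --pt "0 0 0" --pt "-0.005 -0.001 0" --pt "-0.01 -0.002 0" --pt "-0.016 -0.003 0" --pt "-0.022 -0.003 0" --pt "-0.028 -0.002 0" --pt "-0.033 -0.001 0" --pt "-0.038 0.001 0" --yaw '[0,-4,-9,-14,-19,-24,-29,-34]'

```text
time_s: 10.25
ee_pos: [519.6, 28.2, 174.2]
ee_rot: [179.6, 0.2, 88.3]
force: [4.3, -8.0, 1.1]
gripper_width: 17.2
gripper_force: 20.0
```

Request:
send_rows --grip '[-0.9,-0.9,-0.9,-0.9,-0.9,-0.9,-0.9,-0.9]' --pt "-0.004 0.002 0" --pt "-0.009 0.004 0" --pt "-0.013 0.007 0" --pt "-0.016 0.01 0" --pt "-0.02 0.013 0" --pt "-0.023 0.017 0" --pt "-0.026 0.021 0" --pt "-0.028 0.025 0" --yaw '[-4,-8,-13,-17,-21,-25,-30,-34]'

```text
time_s: 10.92
ee_pos: [490.4, 53.9, 174.2]
ee_rot: [179.7, 0.0, 54.2]
force: [0.3, -6.5, 2.7]
gripper_width: 17.5
gripper_force: 20.0
```

Request:
send_rows --grip '[-0.9,-0.9,-0.9,-0.9,-0.9,-0.9,-0.9,-0.9]' --pt "-0.002 0.004 0" --pt "-0.004 0.009 0" --pt "-0.005 0.013 0" --pt "-0.006 0.018 0" --pt "-0.0065 0.023 0" --pt "-0.0065 0.028 0" --pt "-0.006 0.0325 0" --pt "-0.0055 0.037 0" --yaw '[-4,-8,-13,-17,-21,-25,-30,-34]'

```text
time_s: 11.58
ee_pos: [484.6, 91.4, 174.1]
ee_rot: [179.8, -0.1, 20.3]
force: [1.7, -9.2, 3.2]
gripper_width: 17.1
gripper_force: 20.0
```

Request:
send_rows --grip '[-0.9,-0.9,-0.9,-0.9,-0.9,-0.9,-0.9,-0.9]' --pt "0.001 0.005 0" --pt "0.003 0.009 0" --pt "0.005 0.0135 0" --pt "0.007 0.018 0" --pt "0.01 0.022 0" --pt "0.013 0.0255 0" --pt "0.016 0.029 0" --pt "0.02 0.032 0" --yaw '[-4,-8,-13,-17,-21,-25,-30,-34]'

```text
time_s: 12.25
ee_pos: [504.3, 122.6, 174.1]
ee_rot: [179.8, -0.1, -13.7]
force: [-1.3, -8.1, 5.1]
gripper_width: 17.2
gripper_force: 20.0
```

Request:
send_rows --grip '[-0.9,-0.9,-0.9,-0.9,-0.9,-0.9,-0.9,-0.9]' --pt "0.002 0.0015 0" --pt "0.004 0.003 0" --pt "0.006 0.004 0" --pt "0.008 0.0055 0" --pt "0.01 0.0065 0" --pt "0.012 0.0075 0" --pt "0.0145 0.0085 0" --pt "0.017 0.009 0" --yaw '[-2,-4,-6,-8,-10,-12,-14,-16]'

```text
time_s: 12.92
ee_pos: [519.4, 131.1, 174.0]
ee_rot: [179.7, 0.0, -29.6]
force: [-9.9, -9.1, 11.2]
gripper_width: 17.8
gripper_force: 20.0
```

Request:
send_rows --grip '[-0.9,-0.9,-0.9,-0.9]' --pt "0.001 0 0" --pt "0.002 0.001 0" --pt "0.003 0.001 0" --pt "0.003 0.001 0" --yaw '[0,0,0,0]'

```text
time_s: 13.25
ee_pos: [519.4, 131.0, 174.0]
ee_rot: [179.4, 0.3, -29.5]
force: [-12.6, -10.8, 11.6]
gripper_width: 17.7
gripper_force: 20.0
```

Request:
send_rows --grip '[-0.9,-0.9,-0.9,-0.9]' --pt "0.001 0 0" --pt "0.002 0.0 0" --pt "0.003 0.001 0" --pt "0.003 0.001 0" --yaw '[0,0,0,0]'

```text
time_s: 13.58
ee_pos: [519.5, 131.0, 173.9]
ee_rot: [179.1, 0.5, -29.5]
force: [-19.4, -13.4, 16.6]
gripper_width: 17.5
gripper_force: 20.0
```

Firm stop: about 20 N along the push with no movement. Now back 120° anticlockwise.

```bash
python3 -c "
import numpy as np
A=np.array([538.2,81.1])
f=lambda a:A+55*np.array([np.cos(np.radians(a)),np.sin(np.radians(a))])
a=108.4;s=np.array([526.8,135.3])
for n in range(3):
  b=a+40
  print(a,b,f(b).round(1)); print([(f(a+(b-a)*i/8)-s).round(1).tolist() for i in range(1,9)]); a=b;s=f(b)
"
```

```text
108.4 148.4 [491.4 109.9]
[[-10.4, -3.7], [-14.8, -5.8], [-18.9, -8.3], [-22.8, -11.1], [-26.4, -14.2], [-29.7, -17.7], [-32.8, -21.4], [-35.4, -25.4]]
148.4 188.4 [483.8  73.1]
[[-2.3, -4.2], [-4.3, -8.6], [-5.9, -13.1], [-7.0, -17.8], [-7.8, -22.5], [-8.1, -27.3], [-8.1, -32.1], [-7.6, -36.9]]
188.4 228.4 [501.7  40. ]
[[0.9, -4.7], [2.2, -9.3], [3.9, -13.8], [6.0, -18.1], [8.5, -22.2], [11.3, -26.1], [14.4, -29.8], [17.9, -33.1]]
```

Request:
send_rows --grip '[-0.9,-0.9,-0.9,-0.9,-0.9,-0.9,-0.9,-0.9]' --pt "-0.008 -0.003 0" --pt "-0.014 -0.0055 0" --pt "-0.019 -0.008 0" --pt "-0.023 -0.011 0" --pt "-0.0265 -0.014 0" --pt "-0.03 -0.0175 0" --pt "-0.033 -0.0215 0" --pt "-0.0355 -0.0255 0" --yaw '[5,10,15,20,25,30,35,40]'

```text
time_s: 14.25
ee_pos: [491.6, 110.7, 174.1]
ee_rot: [-179.9, -0.1, 10.7]
force: [-1.7, 2.4, 3.8]
gripper_width: 17.5
gripper_force: 20.0
```

Request:
send_rows --grip '[-0.9,-0.9,-0.9,-0.9,-0.9,-0.9,-0.9,-0.9]' --pt "-0.0025 -0.004 0" --pt "-0.0045 -0.0085 0" --pt "-0.006 -0.013 0" --pt "-0.007 -0.018 0" --pt "-0.008 -0.0225 0" --pt "-0.008 -0.0275 0" --pt "-0.008 -0.032 0" --pt "-0.0075 -0.037 0" --yaw '[5,10,15,20,25,30,35,40]'

```text
time_s: 14.92
ee_pos: [481.7, 73.4, 174.1]
ee_rot: [-179.8, 0.1, 50.7]
force: [-6.9, 1.0, 8.5]
gripper_width: 17.5
gripper_force: 20.0
```

Request:
send_rows --grip '[-0.9,-0.9,-0.9,-0.9,-0.9,-0.9,-0.9,-0.9]' --pt "0.001 -0.0045 0" --pt "0.002 -0.009 0" --pt "0.004 -0.014 0" --pt "0.006 -0.018 0" --pt "0.0085 -0.022 0" --pt "0.0115 -0.026 0" --pt "0.0145 -0.0295 0" --pt "0.018 -0.033 0" --yaw '[5,10,15,20,25,30,35,40]'

```text
time_s: 15.58
ee_pos: [499.0, 38.3, 174.0]
ee_rot: [-179.7, 0.2, 90.8]
force: [-8.6, -5.7, 7.9]
gripper_width: 17.6
gripper_force: 20.0
```

At about 227.5° in world axes, target 228.4°. Release, lift and clear.

Request:
send_rows --grip '[0.1,0.1,0.1,0.1,0.1,0.1,0.1,0.1]' --pt "0 0 0" --pt "0 0 0" --pt "0 0 0" --pt "0 0 0" --pt "0 0 0" --pt "0 0 0.01" --pt "0 0 0.03" --pt "0 0 0.06" --yaw '[0,0,0,0,0,0,0,0]'

```text
time_s: 16.25
ee_pos: [500.3, 39.9, 232.1]
ee_rot: [-179.7, 0.0, 90.5]
force: [0.2, 0.2, -0.1]
gripper_width: 50.4
gripper_force: 0.0
```

Request:
send_rows --grip '[0.1,0.1,0.1,0.1,0.1,0.1,0.1,0.1]' --pt "0 0.01 0.04" --pt "-0.01 0.03 0.07" --pt "-0.02 0.06 0.07" --pt "-0.04 0.09 0.07" --pt "-0.06 0.12 0.07" --pt "-0.08 0.15 0.07" --pt "-0.1 0.18 0.07" --pt "-0.12 0.21 0.07" --yaw '[0,4,8,12,16,20,24,28]'

```text
time_s: 16.92
ee_pos: [380.6, 251.1, 303.9]
ee_rot: [179.9, -0.0, 118.7]
force: [0.7, 0.5, -0.2]
gripper_width: 49.9
gripper_force: 0.0
```

Request:
send_rows --grip '[0.1,0.1,0.1,0.1,0.1,0.1,0.1,0.1]' --pt "-0.02 0.03 0" --pt "-0.04 0.06 0" --pt "-0.06 0.09 0" --pt "-0.08 0.12 0" --pt "-0.1 0.15 0" --pt "-0.11 0.17 0" --pt "-0.11 0.17 0" --pt "-0.11 0.17 0" --yaw '[4,8,12,16,20,24,24,24]'

```text
time_s: 17.58
ee_pos: [271.2, 420.4, 303.3]
ee_rot: [180.0, 0.0, 142.6]
force: [0.3, -0.1, 0.3]
gripper_width: 50.3
gripper_force: 0.0
```

```bash
python3 -c "
from h import *
shot('top','top3');s=env.state();print(s['time_s'],s['ee_pos'],s['force'])
i=cv2.imread('pics/top3.png')[95:235,225:445]
cv2.imwrite('pics/z3.png',cv2.resize(i,None,fx=3.6,fy=3.6,interpolation=cv2.INTER_CUBIC))"
```

```text
17.6333 [271.73830408 419.63188486 303.32785006] [-0.28502551  0.32394272 -0.731303  ]
```

View pics/z3.png

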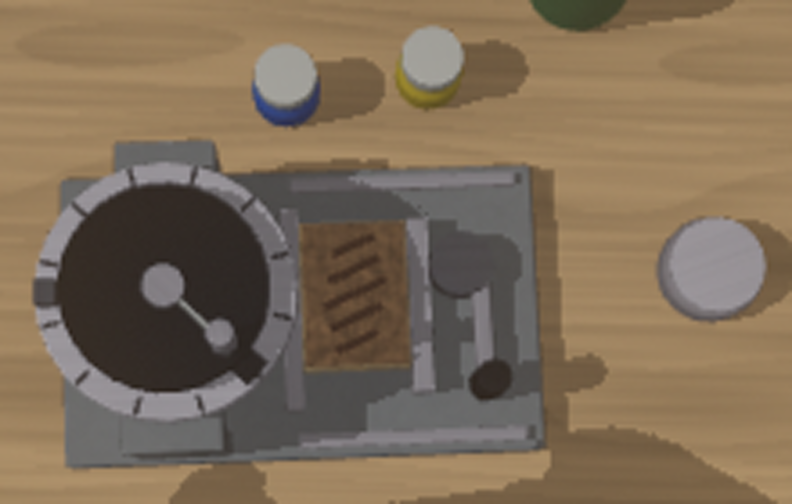

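Lever lies along the jaw (knob at about (493,373)), the block is flush, the pin is at (220,331), and the pots and tin have not moved. Checking the angles.

```bash
python3 -c "
from h import *
Z=lambda a,b:(225+(a+.5)/3.6-.5,95+(b+.5)/3.6-.5)
q=np.load('q.npy')
for n,c,p,z in [('dial',(538.2,81.1),(220,331),203),('cam',(581.35,-140.7),(495,372),85)]:
  k=ray('top3',*Z(*p),z)[:2]-c; print(n,np.hypot(*k),np.degrees(np.arctan2(k[1],k[0])-q[2]))"
```

```text
dial 55.04627486984856 -133.8265211175253
cam 86.73693363418953 -178.42038289550044
```

```bash
python3 -c "
from h import *
print(env.job_done())"
```

```text
the job is handed in; nothing more can be done
None
```

The job is handed in with nothing touched by the arm: the cam lever is closed against its stop, the block looks square and tight against the fence, the dial was pushed to its stop and then back four clicks (pin measured within about 1° of that click), and the pots and tin did not move in the pictures.

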